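Snap a steel tube into the spring clips of a tube holder

TASK

Take the short steel tube out of the U-channel it lies in and snap it sideways into both spring clips of the blue tube holder, with one end of the tube butted against the holder's end stop. Go by feel: press the tube down until it bottoms on the seats under a firm push of about 15 N held for a moment, but never press it against the holder with more than 35 N. Then let go of the tube; leave the goggles, the flange and the pliers as they are.

Things in the scene. Friction and masses are not known exactly. Their poses are not given: they have to be found in the camera images.
- tube_mid (a point): centre of the tube: a plain grey steel tube, 42.4 mm across, 110 mm long, about 0.2 kg. Point: on its axis, half-way along, half-way up; its y axis runs along the tube. At the start it lies level in a dark U-channel offcut 34 mm wide, 18 mm high, fixed to the table; the point is then 35 mm above the table
- holder: blue base plate of the tube holder, 84x170x8 mm, fixed to the table, origin under its centre. Above it a grey bar carries two upright spring clips, mouths up, and at the +y end a stop plate facing -y, 55 mm from the centre. Its y axis is the clips' line: a tube at home lies along it, centre over the origin (x = 0, y = 0)
- jaw_al (a joint): clip_a (at y = -43 mm of the holder), jaw on the -x side. The bar's height is NOT in the holder pose: it differs each time, so the centre of a tube at home is 58 to 76 mm above the table. A tube just resting in the mouths is 21 mm higher. Between the clips 74 mm are free for the fingers, down to 36 mm below the tube's centre. Opening angle of the jaw, rad: 0 closed, grows outward; under 0.02 over a tube at home
- jaw_ar (a joint): clip_a, jaw on the +x side. Pressing the tube in takes 9 to 18 N down on both clips together in the first 10 mm below resting; past that the jaws barely resist but, rubber-lined, do not pull it in: push on to the hard seat 21 mm below resting. Opening angle of the jaw, rad: 0 closed, grows outward; under 0.02 over a tube at home
- jaw_bl (a joint): clip_b (at y = +43 mm, next to the stop), jaw on the -x side. The stop plate is 44 mm wide, 6 mm thick and rises 5 mm higher than the centre of a tube resting in the mouths. Opening angle of the jaw, rad: 0 closed, grows outward; under 0.02 over a tube at home
- jaw_br (a joint): clip_b, jaw on the +x side. Each jaw is a bright steel strip 10 mm wide with a rounded lip and flared mouth; lips 36 mm apart when closed, flare 54 mm. Opening angle of the jaw, rad: 0 closed, grows outward; under 0.02 over a tube at home
- goggles: blue welding goggles with two black round lenses, 69x187x56 mm, origin at the centre of the underside; a bystander
- flange: rusty round pipe flange lying flat, 86 mm across, 18 mm high, origin at the centre of the underside; a bystander
- pliers: grey steel pliers lying flat, 67x143x12 mm, origin at the centre of the underside; a bystander

How it is judged:
On the way:
1. the tube is in both clips with the jaws sprung back over it and is pressed firmly down on the seats (with over 13 N) (contact force between tube and holder above 13 N and z of tube_mid in the frame of holder below 0.0785 m and angle between the y axis of tube_mid and the y axis of holder, either way round below 0.035 rad and value of joint each of jaw_al, jaw_ar, jaw_bl, jaw_br below 0.035 rad), for 0.2 s.
At the end, for the whole second after the job is handed in: The tube is let go, still and home in both clips: centre 54 to 78.5 mm above the table, within 4 mm of the holder's middle across and 3 mm of touching the end stop, in line within 0.035 rad, all four jaws sprung back over it (under 0.035 rad) (z of tube_mid in the frame of holder between 0.054 and 0.0785 m and x of tube_mid in the frame of holder between -0.004 and 0.004 m and y of tube_mid in the frame of holder between -0.003 and 0.003 m and angle between the y axis of tube_mid and the y axis of holder, either way round below 0.035 rad and linear speed of tube below 0.01 m/s and value of joint each of jaw_al, jaw_ar, jaw_bl, jaw_br below 0.035 rad).
It fails at once if the tube is pressed or knocked against the holder with more than 35 N (contact force between tube and holder above 35 N).
It fails at once if the goggles moved more than 3 cm (distance of goggles from where it was at the start of the episode above 0.03 m).
It fails at once if the flange moved more than 3 cm (distance of flange from where it was at the start of the episode above 0.03 m).
It fails at once if the pliers moved more than 3 cm (distance of pliers from where it was at the start of the episode above 0.03 m).
It also fails if it takes over 72 s, if anything falls off the work surface, if the arm or the gripper's body presses on something with over 40 N, if the wrist force passes 120 N, or if a joint passes its speed limit or range.

ROBOT

A 7-joint arm with a two-finger parallel gripper is mounted at the origin on a cart in front of the work surface, level with it; the furniture and walls round the work are solid. World frame = base frame: x ahead of the robot, y to its left, z up, the work surface at z = 0. Lengths are in m, angles in rad, forces in N, time in s.
With the tool pointing down it reaches from about 0.425 to 0.8 m from the base axis. Payload 8.3 kg.
Tool frame: the origin (TCP) lies at the very end of the fingers, on their centre line; the grasp point (between the pads) lies 19 mm behind it; z points along the fingers, x is the direction in which the jaws open and shut, and the axes are right-handed (so a half turn about z gives the same grasp; the last joint's range is limited). The gripper opens to 85 mm and grips with 20 to 120 N. Pads are 22 mm wide; open, the fingers measure 114 mm over their backs; the gripper's body (76 mm by 85 mm) begins 54 mm behind the grasp point. The pads swing forward as they close: fully open they stand 13 mm farther back than shut.
Start: joints at [1.14, 0.383, 0.016, 1.37, -0.006, 1.388, -0.046], TCP at [0.225, -0.583, 0.195] pointing down, gripper open.
Joint ranges: [-2.95, 2.95], [-0.25, 2.06], [-1.52, 1.56], [0.18, 2.33], [-1.44, 4.58], [0.02, 2.06], [-3.01, 3.01]. Speed limits (rad/s): [2.39, 2.39, 3.01, 3.01, 3.14, 3.14, 3.14].

INTERFACE

Orientations are given as [roll, pitch, yaw] about the fixed x, y, z axes, in that order (R = Rz(yaw) Ry(pitch) Rx(roll)).
In Python, from station import robot, optics, job, readout gives the robot as it stands. Calls block until the motion is done:
- robot.move_ptp(position, orientation): joint-space move of the TCP to a pose.
- robot.line_to(position, rotation=None, rate=0.15, guard=None): straight line of the TCP; rotation=None keeps the orientation; rate is the mean speed in m/s. With guard (N) it stops when the force on the tool has changed by that much, and returns True; else False.
- robot.move_j(angles): joint-space move.
- robot.ungrasp() and robot.close(force=None): open the fingers fully, or close them until they stop; force is the grip in N (None keeps the last).
- robot.dwell(seconds).
- robot.inverse_kinematics(position, orientation): joint angles nearest the present ones, or None.
- optics.get_image(name): name is "scene" or "side" or "wrist"; returns the picture (384x512x3 uint8, red, green, blue); there is no depth.
- optics.calibration(name): a dict with "fx", "fy", "cx", "cy" (pixels), "R" (3x3) and "t" (3): a world point X has camera coordinates R X + t. Camera axes: x right, y down, z forward; pixel columns grow to the right and rows downward; lengths in m; the calibration is good to about 2 mm. A picture is of the moment at which its call begins: read the wrist's pose just before it. calibration takes no time and is no camera call; for the wrist camera it gives the pose at the moment of the call.
A pose or a line that the arm cannot do raises robot.MotionError and nothing moves.
- job.finish_job(): hands the job in, once; it reports no verdict.
Readings, each from a call of its own:
- readout.read_t(): time.
- readout.read_joints(): joint angles.
- readout.read_joint_velocities(): joint speeds.
- readout.read_joint_torque(): joint torques, N m.
- readout.read_eef_pos(): TCP position.
- readout.read_tcp_rot(): TCP orientation.
- readout.read_force(): force on the tool from outside, world axes, zero at the start.
- readout.read_wrist_torque(): the same for the moment, N m.
- readout.read_width(): finger opening in m.
Only numpy, scipy, OpenCV 4.12 (cv2) and the standard library are available. Lean on these libraries where they do the work, as an engineer would, in place of code of your own. Each camera call takes 0.05 s, during which the arm holds its last target.

## Working session

There is one attempt and no reset: what is moved stays moved. The work goes in short steps, each a Python script; the robot and the scene stay as the last script left them, time stands still between calls to the robot, and variables do not carry over. Pictures are saved under pics/ and viewed, and the job is handed in when it is done.

```bash
ls; mkdir -p pics; python3 - <<'E'
from station import robot, optics, job, readout
import cv2
for n in ["scene","side","wrist"]:
    im=optics.get_image(n); cv2.imwrite(f"pics/{n}0.png",cv2.resize(im[:,:,::-1],(800,600),interpolation=cv2.INTER_CUBIC)); cv2.imwrite(f"pics/{n}0_raw.png",im[:,:,::-1])
    c=optics.calibration(n); print(n,c)
print(readout.read_t(),readout.read_tcp_rot(),readout.read_eef_pos(),readout.read_force(),readout.read_width())
E
```

```text
pics
scene {'fx': 441.20993715661916, 'fy': 441.20993715661916, 'cx': 257.91022026586836, 'cy': 187.26517092328095, 'R': array([[-0.69280817, -0.72068619, -0.0250649 ],
       [-0.31087092,  0.32984715, -0.89138102],
       [ 0.65067358, -0.60976411, -0.45256119]]), 't': array([0.5505359 , 0.17684217, 1.06303858])}
side {'fx': 385.53432072050504, 'fy': 385.53432072050504, 'cx': 262.66378882263865, 'cy': 183.81342661497155, 'R': array([[-0.92451624, -0.38079208, -0.0163436 ],
       [-0.21269485,  0.55103009, -0.80692425],
       [ 0.31627618, -0.74253837, -0.59042878]]), 't': array([0.59997104, 0.06790682, 0.95278123])}
wrist {'fx': 330.9133528200315, 'fy': 330.9133528200315, 'cx': 251.24088855006534, 'cy': 190.7118608331512, 'R': array([[ 3.59283292e-01, -9.33228177e-01, -8.28409047e-04],
       [-8.98116358e-01, -3.46006532e-01,  2.71415710e-01],
       [-2.53579423e-01, -9.67711222e-02, -9.62461857e-01]]), 't': array([-0.62386023, -0.03469129,  0.37906453])}
0.15 [-3.14158472e+00  1.52000930e-03 -1.20295073e+00] [ 0.22461135 -0.58277     0.19461023] [ 0.47028102 -0.11730064 -0.06260921] 0.08550159519503084
```

View pics/scene0.png

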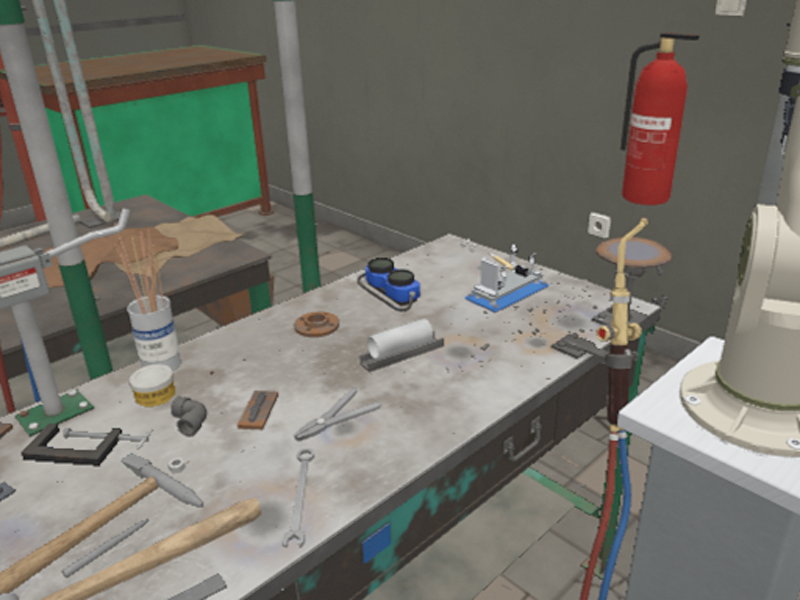

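View pics/side0.png

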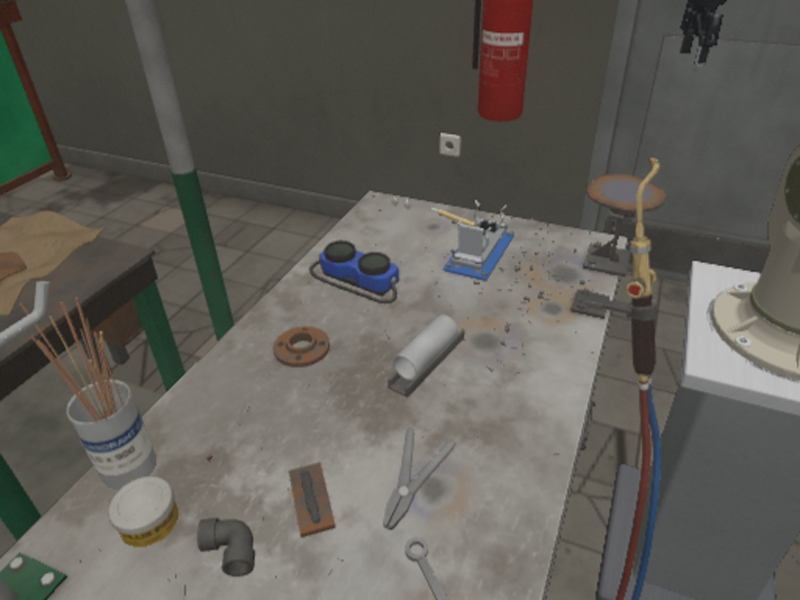

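View pics/wrist0.png

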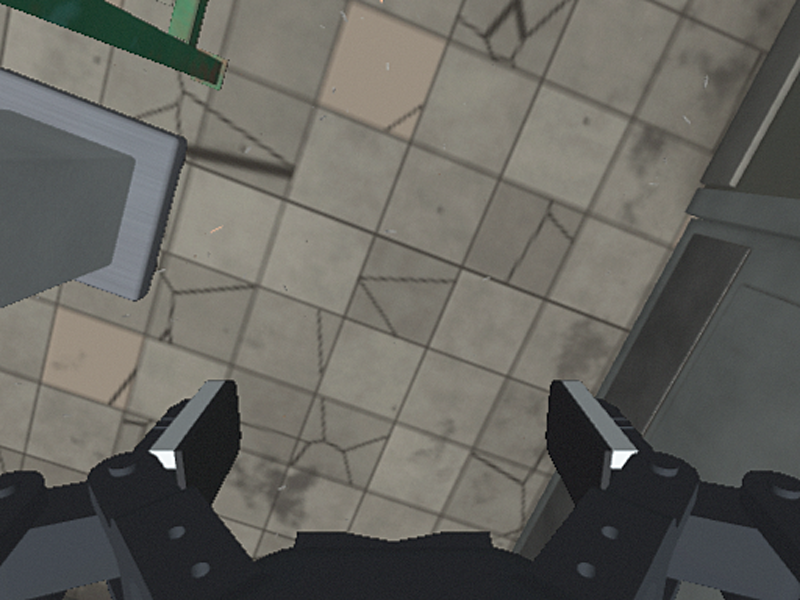

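The views show the tube in the channel at about (400,340) in the scene picture and (430,347) in the side one. The holder is at about (507,290) and (480,253), with something yellow/black near it. I'll get rough positions by rays.

```bash
cat > h.py <<'E'
import numpy as np, cv2
from station import robot, optics, job, readout
def ray(c,u,v):
    d=np.array([(u-c['cx'])/c['fx'],(v-c['cy'])/c['fy'],1.]); R=np.array(c['R']); 
    return -R.T@np.array(c['t']), R.T@d
def onz(c,u,v,z):
    o,d=ray(c,u,v); return o+d*(z-o[2])/d[2]
def tri(c1,p1,c2,p2):
    o1,d1=ray(c1,*p1);o2,d2=ray(c2,*p2)
    s=np.linalg.lstsq(np.stack([d1,-d2],1),o2-o1,rcond=None)[0]
    a,b=o1+s[0]*d1,o2+s[1]*d2
    return (a+b)/2,np.linalg.norm(a-b)
def proj(c,X):
    p=np.array(c['R'])@np.asarray(X)+np.array(c['t']); return np.array([c['fx']*p[0]/p[2]+c['cx'],c['fy']*p[1]/p[2]+c['cy']])
def shot(n,name,crop=None,k=1.5625):
    c=optics.calibration(n); im=optics.get_image(n)
    cv2.imwrite(f'pics/{name}_raw.png',im[:,:,::-1])
    o=im[:,:,::-1]
    if crop: x0,y0,x1,y1=crop; o=o[y0:y1,x0:x1]
    o=cv2.resize(o,None,fx=k,fy=k,interpolation=cv2.INTER_CUBIC); cv2.imwrite(f'pics/{name}.png',o)
    np.save(f'pics/{name}.npy',{k2:np.array(v) for k2,v in c.items()},allow_pickle=True)
    return im,c
E
python3 - <<'E'
from h import *
np.set_printoptions(precision=3,suppress=True)
cs=optics.calibration('scene');cd=optics.calibration('side');f=800/512
for n,(a,b,z) in dict(tube=((400,340),(430,347),.035),tubeL=((375,345),(408,365),.035),tubeR=((430,328),(450,330),.035),holder=((507,295),(480,255),.004),flange=((317,322),(301,346),.01),gog=((392,282),(358,265),.03),pl=((338,415),(415,480),.005)).items():
    print(n,onz(cs,a[0]/f,a[1]/f,z),onz(cd,b[0]/f,b[1]/f,z))
# side yellow things
print('yellow',tri(cs,(508/f,263/f),cd,(460/f,216/f)), tri(cs,(514/f,248/f),cd,(503/f,208/f)))
for n,x0,y0,x1,y1 in (('scene',280,140,440,260),('side',240,110,400,230)):
    im=cv2.imread(f'pics/{n}0_raw.png')[y0:y1,x0:x1]
    cv2.imwrite(f'pics/{n}0c.png',cv2.resize(im,None,fx=5,fy=5,interpolation=cv2.INTER_CUBIC))
E
```

```text
tube [0.505 0.285 0.035] [0.502 0.281 0.035]
tubeL [0.524 0.326 0.035] [0.517 0.327 0.035]
tubeR [0.496 0.219 0.035] [0.487 0.234 0.035]
holder [ 0.514 -0.026  0.004] [ 0.518 -0.027  0.004]
flange [0.699 0.32  0.01 ] [0.697 0.325 0.01 ]
gog [0.691 0.13  0.03 ] [0.7   0.119 0.03 ]
pl [0.448 0.472 0.005] [0.445 0.481 0.005]
yellow (array([ 0.593, -0.128,  0.019]), np.float64(0.0021511687157185605)) (array([0.473, 0.014, 0.134]), np.float64(0.0008522897462158467))
```

View pics/scene0c.png

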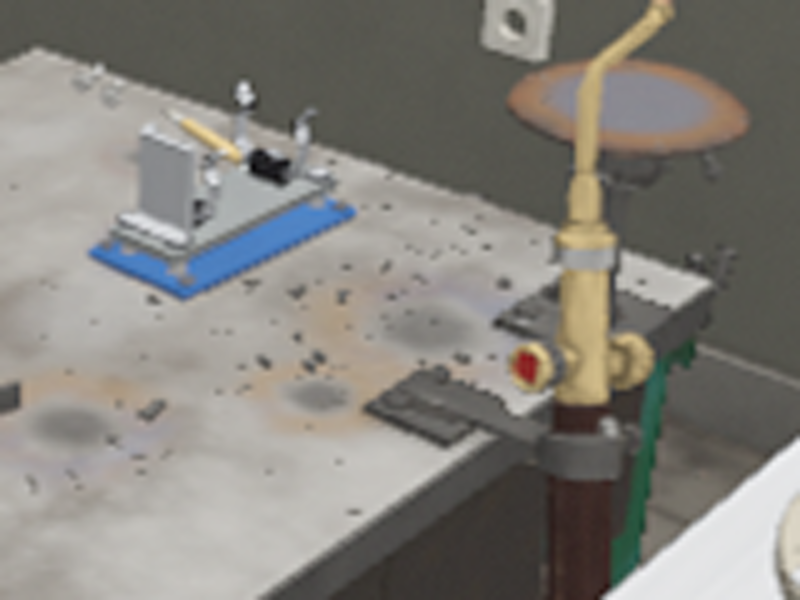

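View pics/side0c.png

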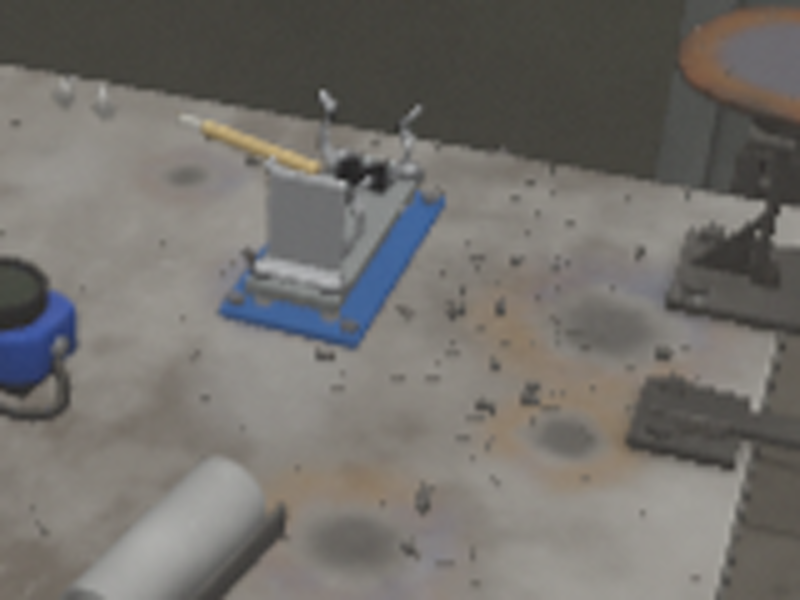

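The holder is at about (0.515,-0.026), stop towards +y, and the tube is at about (0.503,0.283). The yellow item seems to lie behind the holder. Next I'll look with the wrist camera over both.

```bash
python3 - <<'E'
from h import *
np.set_printoptions(precision=3,suppress=True)
from scipy.spatial.transform import Rotation as Ro
c=optics.calibration('wrist'); C=-c['R'].T@c['t']
T=Ro.from_euler('xyz',readout.read_tcp_rot()).as_matrix()
off=T.T@(C-readout.read_eef_pos()); print('cam in tool',off, 'axis', T.T@c['R'].T[:,2])
# candidate views, tool yaw so that camera looks at the target
for name,tgt,yaw in (('wh',np.array([0.515,-0.026,0.05]),0.25),('wt',np.array([0.503,0.283,0.035]),0.3)):
    done=False
    for h in (0.24,0.2):
      for y in (yaw,yaw+np.pi,yaw-np.pi,):
        R=Ro.from_euler('xyz',[np.pi,0,y]).as_matrix()
        ax=R@(T.T@c['R'].T[:,2]); Cw=R@off
        p=np.array([0,0,h]); s=(h+Cw[2]-tgt[2])/-ax[2]
        p[:2]=tgt[:2]-Cw[:2]-s*ax[:2]
        j=robot.inverse_kinematics(p,[np.pi,0,y]); print(name,h,y,p,j)
        if j is not None and not done:
            done=True
            best=(p,[np.pi,0,y])
    if done:
        robot.move_ptp(*best); shot('wrist',name); print(readout.read_t(),readout.read_eef_pos(),readout.read_tcp_rot(),readout.read_force())
E
```

```text
cam in tool [-0.001 -0.069 -0.179] axis [0.001 0.271 0.962]
wh 0.24 0.25 [0.507 0.008 0.24 ] [ 0.538  0.163 -0.694  1.587  0.105  1.43   0.086]
wh 0.24 3.391592653589793 [ 0.523 -0.06   0.24 ] [ 0.387  0.175 -0.384  1.549  0.066  1.431 -2.893]
wh 0.24 -2.891592653589793 [ 0.523 -0.06   0.24 ] [ 0.387  0.175 -0.384  1.549  0.066  1.431 -2.893]
wh 0.2 0.25 [ 0.51  -0.003  0.2  ] [ 0.534  0.186 -0.671  1.65   0.118  1.346  0.096]
wh 0.2 3.391592653589793 [ 0.52  -0.049  0.2  ] [ 0.379  0.184 -0.396  1.627  0.073  1.345 -2.919]
wh 0.2 -2.891592653589793 [ 0.52  -0.049  0.2  ] [ 0.379  0.184 -0.396  1.627  0.073  1.345 -2.919]
2.5417 [0.507 0.007 0.24 ] [-3.142  0.     0.247] [ 0.415 -0.356 -0.673]
wt 0.24 0.3 [0.492 0.32  0.24 ] [ 0.02   0.417 -0.91   1.372  0.326  1.508 -0.567]
wt 0.24 3.441592653589793 [0.514 0.246 0.24 ] [ 0.369  0.53  -1.281  1.413  0.506  1.564  2.569]
wt 0.24 -2.8415926535897933 [0.514 0.246 0.24 ] [ 0.369  0.53  -1.281  1.413  0.506  1.564  2.569]
wt 0.2 0.3 [0.495 0.31  0.2  ] [ 0.039  0.423 -0.888  1.45   0.328  1.423 -0.554]
wt 0.2 3.441592653589793 [0.511 0.256 0.2  ] [ 0.356  0.567 -1.282  1.477  0.542  1.497  2.521]
wt 0.2 -2.8415926535897933 [0.511 0.256 0.2  ] [ 0.356  0.567 -1.282  1.477  0.542  1.497  2.521]
3.7833 [0.493 0.318 0.24 ] [ 3.14  -0.     0.297] [-0.351 -0.52   0.944]
```

View pics/wh.png

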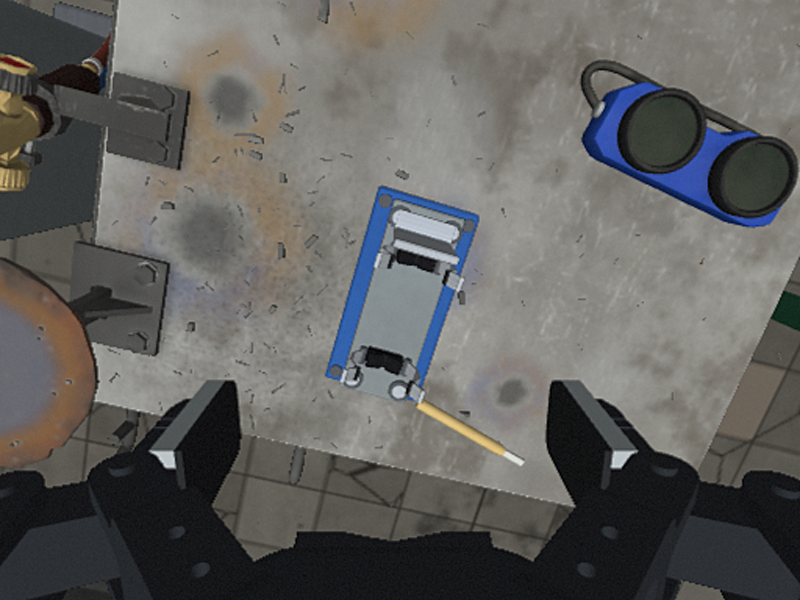

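View pics/wt.png

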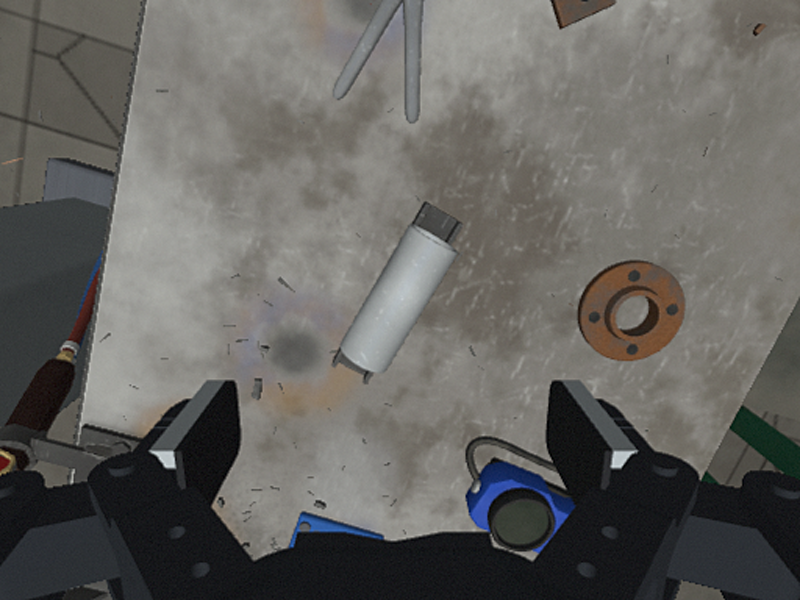

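The wrist views are clear. In wh the blue plate's corners are near (380,187), (478,214), (412,402) and (326,378), with the stop at the top (+y) and the yellow pencil behind it at about (470,430). In wt the tube's axis runs from about (434,240) to (362,362). I'll measure these with masks.

```bash
python3 - <<'E'
from h import *
np.set_printoptions(precision=4,suppress=True)
L=lambda n:(cv2.imread(f'pics/{n}_raw.png'),np.load(f'pics/{n}.npy',allow_pickle=True).item())
im,c=L('wh'); hsv=cv2.cvtColor(im,cv2.COLOR_BGR2HSV)
m=cv2.inRange(hsv,(100,120,60),(125,255,255)); m[:, 330:]=0; m[:115]=0;m[270:]=0;m[:,:190]=0
pts=cv2.findNonZero(m); r=cv2.convexHull(pts)[:,0].astype(float)
# hull to plane z=.008 then min area rect (mm)
w=np.array([onz(c,u,v,0.008)[:2] for u,v in r]); rect=cv2.minAreaRect((w*1000).astype(np.float32)); print('holder',rect, cv2.boxPoints(rect))
# per pixel moments check in 2 others
for n in('scene','side'):
    i2=cv2.imread(f'pics/{n}0_raw.png'); c2=optics.calibration(n); m2=cv2.inRange(cv2.cvtColor(i2,cv2.COLOR_BGR2HSV),(100,120,60),(125,255,255))
    k,lab,st,ce=cv2.connectedComponentsWithStats(m2)
    for q in range(1,k):
        if st[q,4]>100: 
            p=onz(c2,*ce[q],0.008)
            if abs(p[1]+.026)<.06 and .4<p[0]<.6:
                rr=cv2.convexHull(cv2.findNonZero((lab==q).astype(np.uint8)))[:,0].astype(float)
                print(n,cv2.minAreaRect((np.array([onz(c2,u,v,.008)[:2] for u,v in rr])*1000).astype(np.float32)))
def crop(n,x0,y0,x1,y1,k):
    i=cv2.imread(f'pics/{n}_raw.png')[y0:y1,x0:x1]; cv2.imwrite(f'pics/{n}_c.png',cv2.resize(i,None,fx=k,fy=k,interpolation=cv2.INTER_CUBIC))
crop('wh',200,110,320,270,3.7*1); crop('wt',200,120,310,255,4.4)
E
```

```text
holder ((523.5643920898438, -38.483062744140625), (168.5881805419922, 82.91658782958984), 87.48487091064453) [[ 478.4469 -120.8766]
 [ 561.2836 -124.5153]
 [ 568.6819   43.9105]
 [ 485.8452   47.5491]]
scene ((497.50164794921875, -25.293075561523438), (179.4747314453125, 73.24891662597656), 68.13078308105469)
side ((520.6035766601562, -34.158912658691406), (166.32379150390625, 78.20087432861328), 86.98748016357422)
```

View pics/wh_c.png

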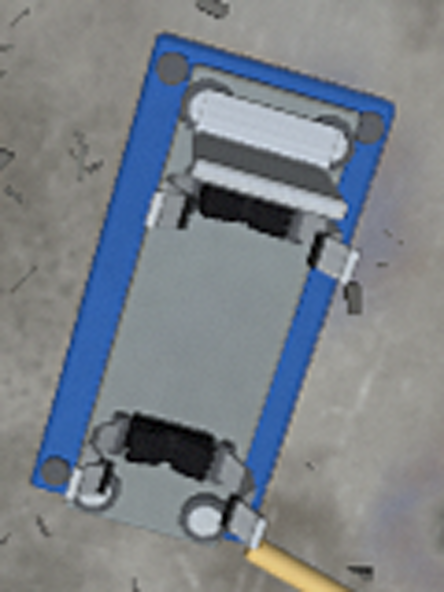

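View pics/wt_c.png

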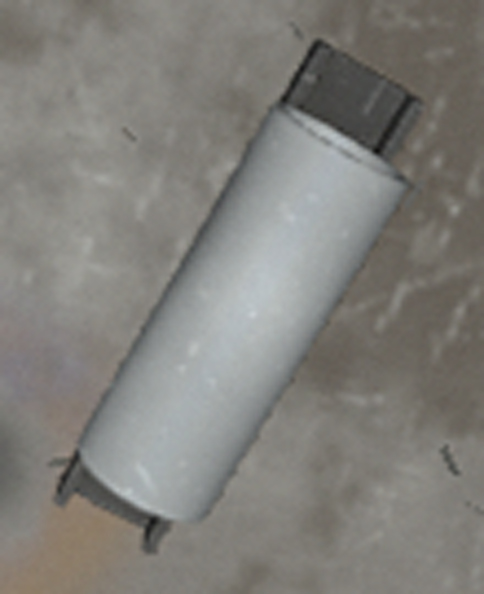

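```bash
python3 - <<'E'
from h import *
np.set_printoptions(precision=4,suppress=True)
c=np.load('pics/wt.npy',allow_pickle=True).item()
P=lambda x,y:(200+(x+.5)/4.4-.5,120+(y+.5)/4.4-.5)
A,B,C,D=P(277,108),P(80,450),P(409,184),P(207,518)
d=[ray(c,*p)[1] for p in (A,B,C,D)]; o=ray(c,0,0)[0]
n1=np.cross(d[0],d[1]);n2=np.cross(d[2],d[3]);n1/=np.linalg.norm(n1);n2/=np.linalg.norm(n2)
ax=np.cross(n1,n2); ax/=np.linalg.norm(ax); print('axis',ax)
if n1@d[2]<0:n1=-n1
if n2@d[0]<0:n2=-n2
r=.0212
# axis point p: n1.(p-o)=r, n2.(p-o)=r, p_z free check; solve with y=.283
S=np.linalg.lstsq(np.array([n1,n2,ax]),np.array([r,r,0]),rcond=None)[0]+o
print('free-depth axis pt at z:',S)
# constrain z=.035: bisector plane n1-n2 through o
nb=n1-n2
for z in(.035,):
    # line = bisector plane ∩ z ; at given y
    for y in(.23,.34): print('x at y',y, o[0]-(nb[1]*(y-o[1])+nb[2]*(z-o[2]))/nb[0])
for p in (A,C,B,D): print(onz(c,*p,.04))
m=[onz(c,*p,.04) for p in (A,C,B,D)]; print('mid',sum(m)/4,'len',np.linalg.norm((m[0]+m[1]-m[2]-m[3])/2),'cam',o)
print('topz', onz(c,*P(137,500),.0562), onz(c,*P(345,135),.0562))
E
```

```text
axis [-0.2199 -0.975   0.0329]
free-depth axis pt at z: [0.5294 0.359  0.0148]
x at y 0.23 0.4978838395855799
x at y 0.34 0.5221254891567145
[0.5007 0.3393 0.04  ]
[0.5401 0.3304 0.04  ]
[0.477  0.2327 0.04  ]
[0.5167 0.2234 0.04  ]
mid [0.5086 0.2814 0.04  ] len 0.10935575601631084 cam [0.473  0.3854 0.4189]
topz [0.4953 0.2298 0.0562] [0.5178 0.3398 0.0562]
```

```bash
python3 - <<'E'
from h import *
np.set_printoptions(precision=4,suppress=True)
g=[np.pi,0,-0.22]
robot.move_ptp([.5092,.2828,.13],g)
print(readout.read_eef_pos(),readout.read_force())
print(robot.line_to([.5092,.2828,.016],rate=.1,guard=8), readout.read_eef_pos(),readout.read_force())
robot.close(60); robot.dwell(.2)
print(readout.read_width(),readout.read_eef_pos(),readout.read_force(),readout.read_t())
E
```

```text
[0.5098 0.2822 0.1309] [ 0.4612 -0.1534  1.2486]
False [0.5097 0.2832 0.0167] [ 0.8023 -0.3635  0.3496]
6.161757880711002e-05 [0.5106 0.2849 0.0196] [-5.3968 -1.9677 23.6767] 6.5833
```

The fingers closed to zero, with an upward force of 24 N. I need to look.

```bash
python3 - <<'E'
from h import *
shot('side','s1',(180,130,380,280),4); shot('scene','sc1',(180,130,380,280),4);shot('wrist','w1')
print(readout.read_force(),readout.read_width())
E
```

```text
[-5.10752438 -2.41359027 24.06738712] 0.0001072267185110251
```

View pics/s1.png

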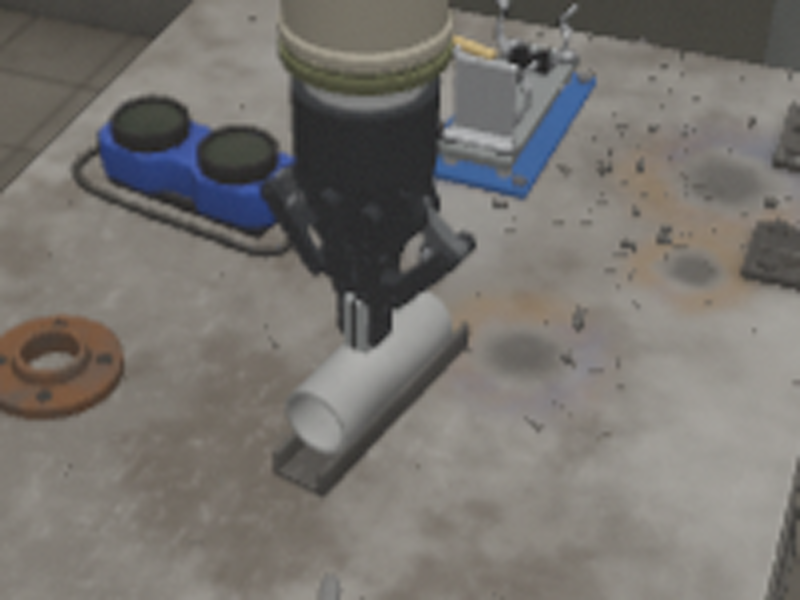

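View pics/w1.png

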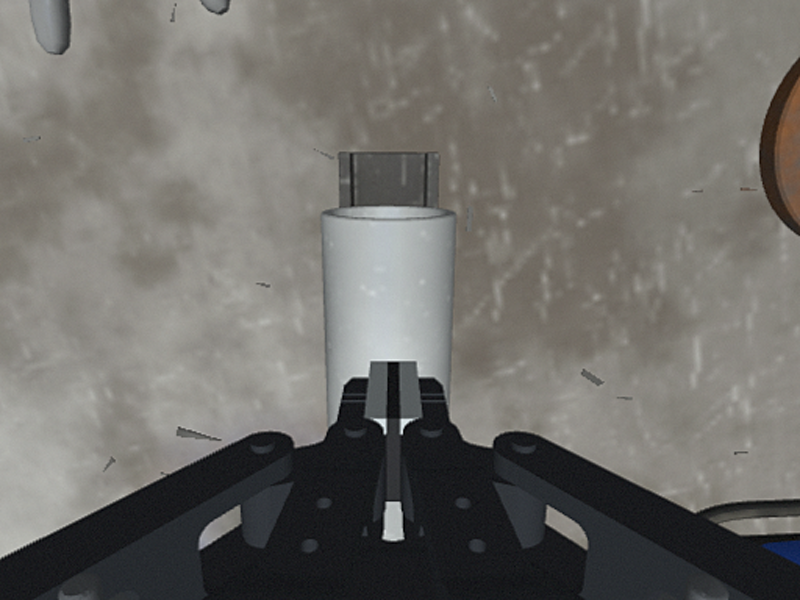

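View pics/sc1.png

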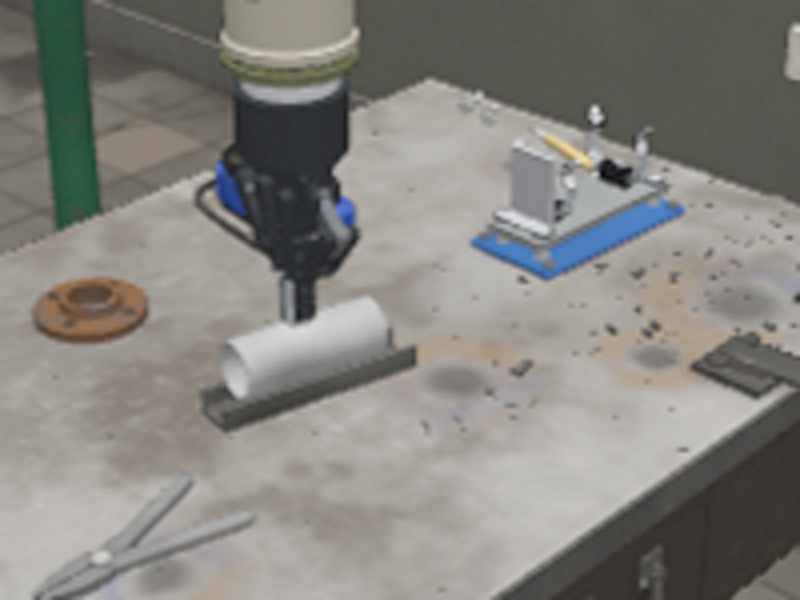

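The fingers shut on top of the tube, with the tips at about (362,350) in s1 and (298,320) in sc1, although the reported TCP z is 0.02. So the reported TCP appears to lie well below the real fingertips. I'll triangulate the tips to quantify this before moving.

```bash
python3 - <<'E'
from h import *
np.set_printoptions(precision=4,suppress=True)
cs=optics.calibration('scene');cd=optics.calibration('side');p=readout.read_eef_pos()
print(tri(cs,(254.5,210),cd,(270.5,217.5)),p,readout.read_tcp_rot())
for z in (0,.02,.04):
    q=p+[0,0,z]; print(z,(proj(cs,q)-[180,130])*4,(proj(cd,q)-[180,130])*4)
print(readout.read_joints())
E
```

```text
(array([0.5096, 0.2871, 0.0552]), np.float64(0.005680521998813354)) [0.5107 0.2849 0.0196] [-3.1382 -0.0038 -0.2193]
0 [298.4844 366.7229] [363.6512 389.0875]
0.02 [297.6505 341.6193] [363.521  363.1206]
0.04 [296.8039 316.1353] [363.3873 336.4467]
[-0.0106  0.552  -0.7324  1.6761  0.4125  1.0684 -1.0892]
```

The real tips are about 36 mm above the reported TCP, with x/y fine, and this agrees with the wrist view. I'll treat it as a constant tool-length offset of about 37 mm, lift, open and check again.

```bash
python3 - <<'E'
from h import *
np.set_printoptions(precision=4,suppress=True)
p=readout.read_eef_pos(); robot.line_to([.5095,.2832,.085],[np.pi,0,-.22],rate=.15)
robot.ungrasp(); robot.dwell(.1)
p=readout.read_eef_pos();print(p,readout.read_width(),readout.read_force(),readout.read_t())
shot('side','s2',(180,130,380,280),4); shot('wrist','w2')
print((proj(optics.calibration('side'),p)-[180,130])*4)
print(robot.inverse_kinematics([.5095,.2832,-.022],[np.pi,0,-.22]))
E
```

```text
[0.5095 0.2832 0.0851] 0.08518364178611182 [-0.9737  0.4212 -0.824 ] 8.225
[366.1825 300.0763]
[-0.0303  0.6041 -0.7048  1.7049  0.4521  1.0017 -1.1169]
```

View pics/s2.png

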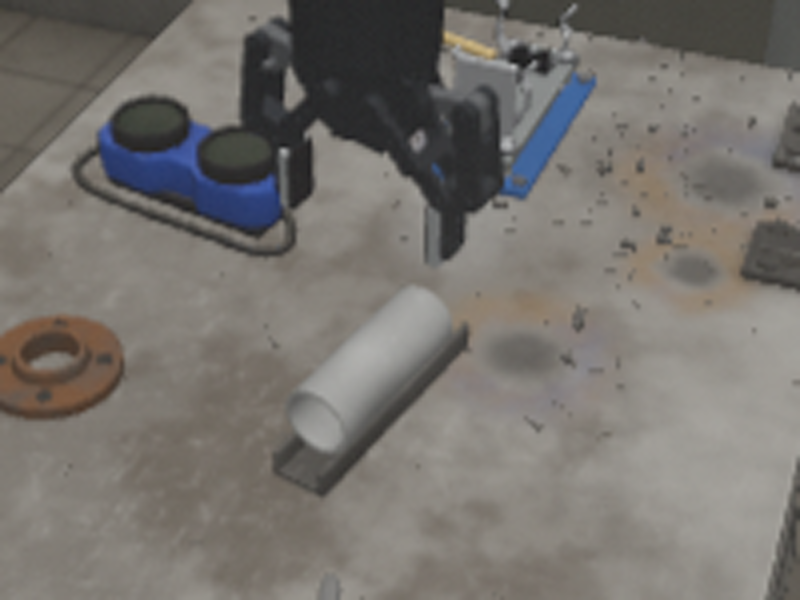

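View pics/w2.png

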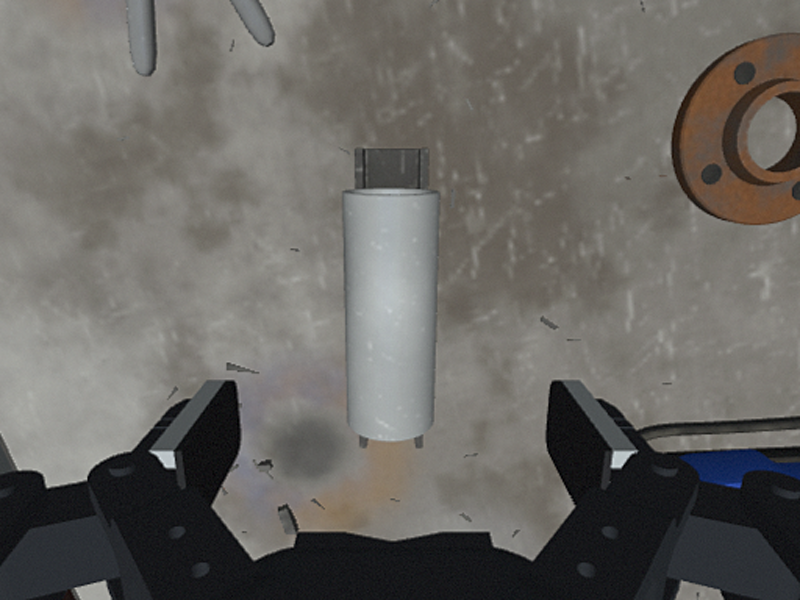

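w2 shows the tube undisturbed, aligned and centred between the fingers at column 392. The open tips in s2 average (364,233) against (366,300) for the reported TCP, which is about 50 mm higher and confirms the offset. I'll go down accordingly.

```bash
python3 - <<'E'
from h import *
np.set_printoptions(precision=4,suppress=True)
print(robot.line_to([.5095,.2832,-.022],[np.pi,0,-.22],rate=.1,guard=6), readout.read_eef_pos(),readout.read_force())
robot.close(30); robot.dwell(.15)
print(readout.read_width(),readout.read_eef_pos(),readout.read_force(),readout.read_t())
shot('side','s3',(180,130,380,280),4); shot('wrist','w3')
E
```

```text
False [ 0.51    0.2836 -0.0212] [ 0.3941 -0.4226 -0.7412]
0.04208869978210918 [ 0.5085  0.2837 -0.0214] [-3.9561 -1.1947  7.0947] 10.1583
```

View pics/s3.png

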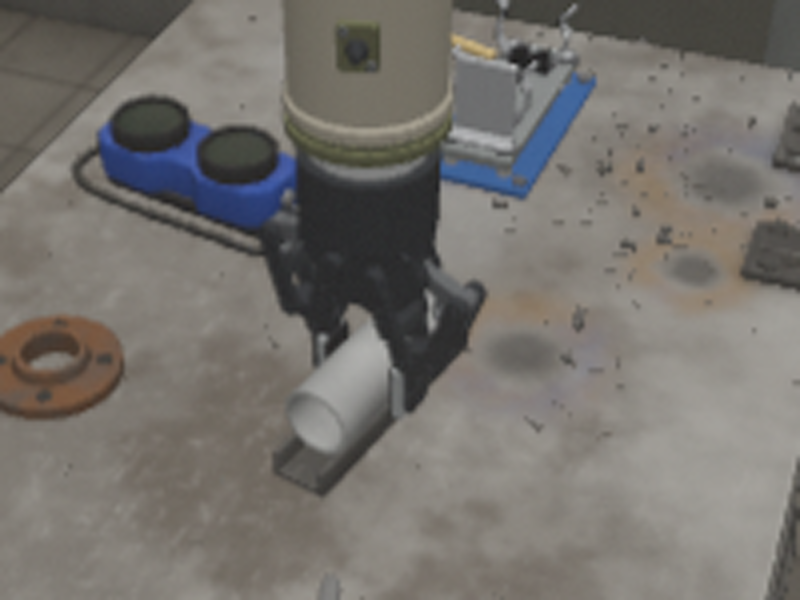

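View pics/w3.png

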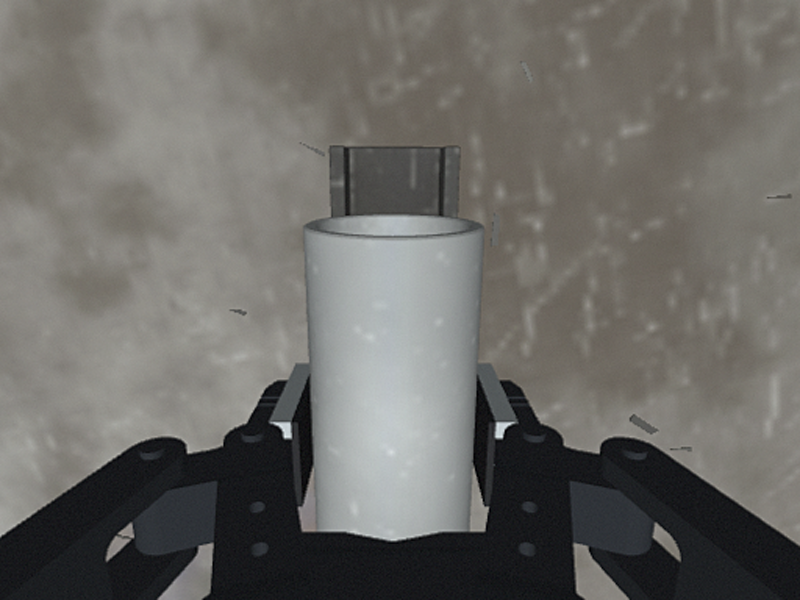

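The grasp is good: width 42.1 mm, tube between the pads, and its far rim at about row 237 in w3. I'll firm up the grip and lift.

```bash
python3 - <<'E'
from h import *
np.set_printoptions(precision=4,suppress=True)
c=np.load('pics/w3.npy',allow_pickle=True).item()
e=onz(c,393/1.5625,237/1.5625,.0562); p=readout.read_eef_pos(); a=np.array([np.sin(.22),np.cos(.22)])
print('far rim along from tcp',(e[:2]-p[:2])@a, 'across',(e[:2]-p[:2])@[a[1],-a[0]])
robot.close(90); robot.dwell(.1); print(readout.read_width(),readout.read_eef_pos(),readout.read_force())
robot.line_to([.5095,.2832,.12],rate=.15)
robot.dwell(.2); print(readout.read_width(),readout.read_eef_pos(),readout.read_force())
h=[np.pi,0,-.044]
robot.move_ptp([.5235,-.038-.012,.12],h); robot.dwell(.3)
print(readout.read_eef_pos(),readout.read_tcp_rot(),readout.read_force(),readout.read_wrist_torque(),readout.read_t())
shot('wrist','w4'); shot('side','s4',(200,80,400,230),4)
E
```

```text
far rim along from tcp 0.05342229188910737 across 0.00019614682802772678
0.04132055074555185 [ 0.5086  0.2838 -0.0212] [-6.0317 -1.7841  8.1271]
0.04128753976036991 [0.5091 0.283  0.1191] [-0.2228  0.7372 -1.7421]
[ 0.5236 -0.049   0.12  ] [-3.1414 -0.0001 -0.0424] [ 0.2975  0.2355 -1.6996] [-0.0107 -0.0482  0.0175] 13.4333
```

View pics/w4.png

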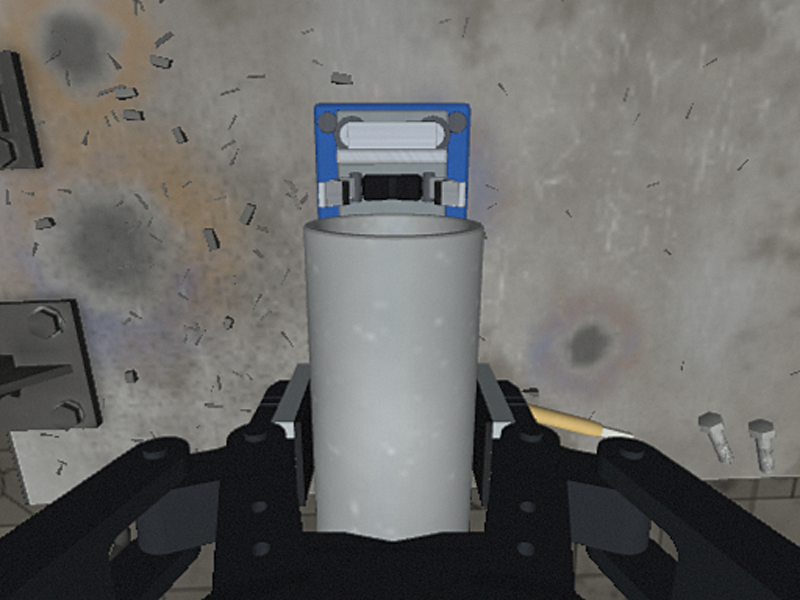

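View pics/s4.png

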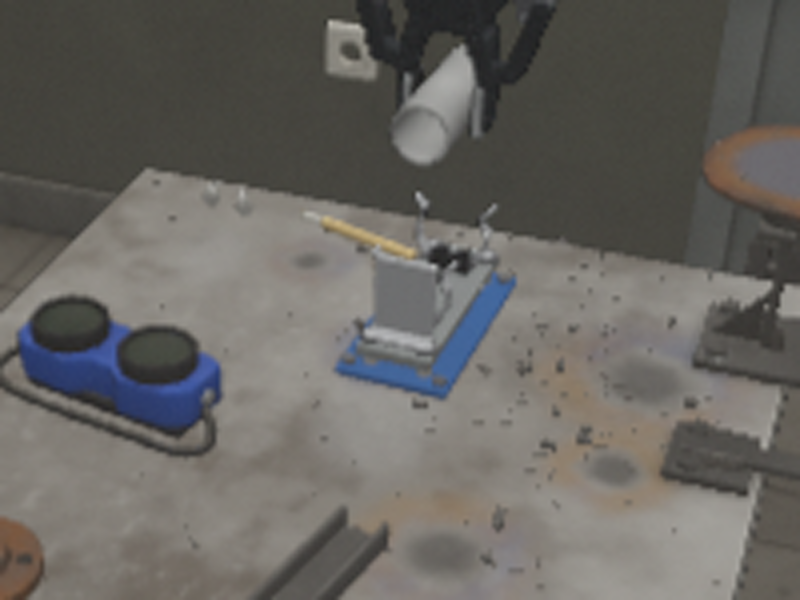

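Tube and holder are in line: in w4 the stop is centred at column 392.5 and the tube at 393.5, and both are level. Next I feel for the mouths with a gap of about 4 mm to the stop.

```bash
python3 - <<'E'
from h import *
np.set_printoptions(precision=4,suppress=True)
h=[np.pi,0,-.044]
robot.line_to([.5235,-.042,.06],h,rate=.1); robot.dwell(.2)
f0=readout.read_force();print(readout.read_eef_pos(),f0)
g=robot.line_to([.5235,-.042,.018],h,rate=.015,guard=4)
print(g,readout.read_eef_pos(),readout.read_force()-f0,readout.read_wrist_torque(),readout.read_t())
shot('side','s5',(220,80,380,200),5);shot('scene','sc5',(280,130,440,250),5); shot('wrist','w5')
E
```

```text
[ 0.5241 -0.0421  0.0607] [-0.3512  0.0238 -1.9588]
True [ 0.5231 -0.042   0.0284] [-0.1116  0.3758  4.9447] [-0.0094 -0.0289 -0.0324] 16.3667
```

View pics/s5.png

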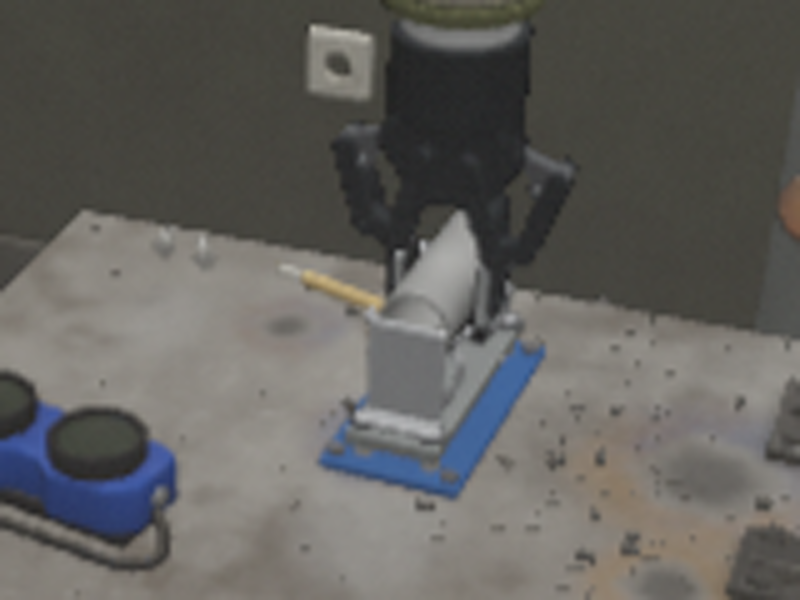

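View pics/w5.png

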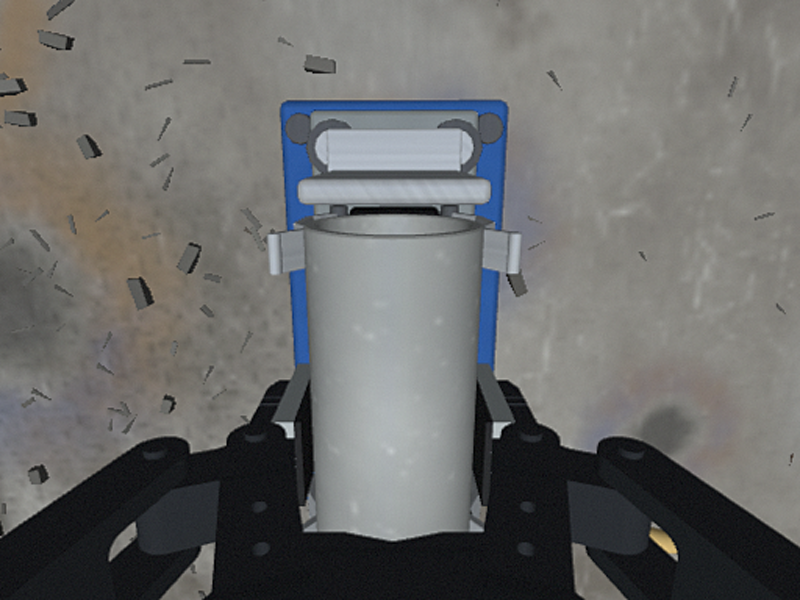

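View pics/sc5.png

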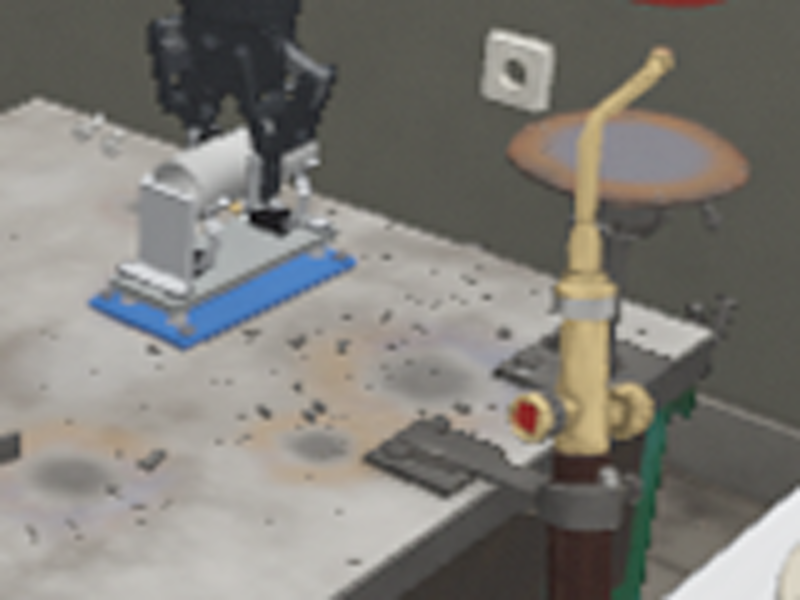

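The tube rests in both mouths (rep z 0.0284, about 5 N, moments near zero) and is centred between the jaws in w5 at columns 270 and 520. Next I ease up slightly and butt against the stop by feel.

```bash
python3 - <<'E'
from h import *
np.set_printoptions(precision=4,suppress=True)
h=[np.pi,0,-.044]
robot.line_to([.5235,-.042,.0305],h,rate=.03); robot.dwell(.2)
f0=readout.read_force();print(readout.read_eef_pos(),f0)
d=np.array([np.sin(.044),np.cos(.044),0])
g=robot.line_to(np.array([.5235,-.042,.0305])+d*.012,h,rate=.01,guard=4)
p=readout.read_eef_pos();print(g,p,readout.read_force()-f0,readout.read_t())
robot.dwell(.2);print(readout.read_eef_pos(),readout.read_force()-f0)
shot('wrist','w6')
E
```

```text
[ 0.5232 -0.042   0.0302] [-0.1373 -0.8464 -2.0015]
True [ 0.5231 -0.0374  0.0299] [-0.2144  1.2151  0.6629] 17.625
[ 0.523  -0.0373  0.0297] [1.5221 0.4504 2.6568]
```

View pics/w6.png

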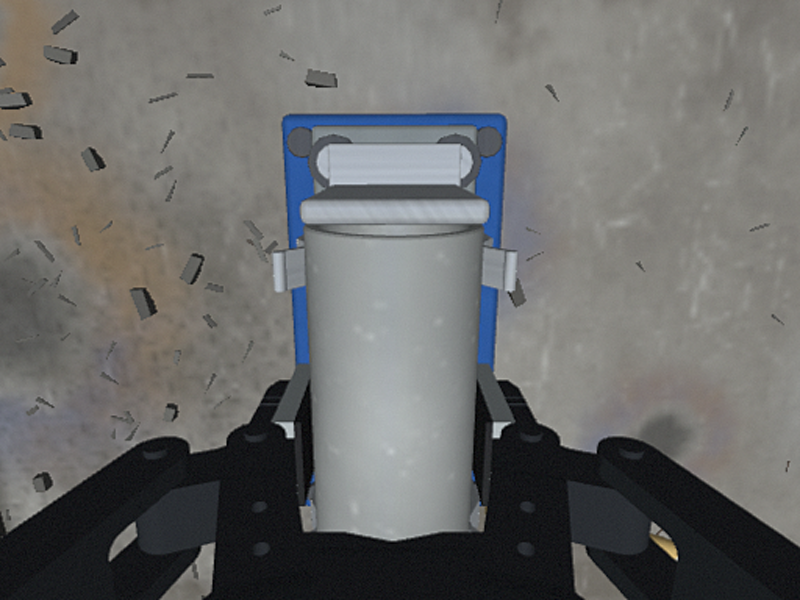

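The guard tripped after 4.6 mm, as predicted, but the reading afterwards isn't clearly −y. I'll confirm with averaged readings over small steps.

```bash
cat >> h.py <<'E'
def favg(n=6):
    a=[]
    for _ in range(n): robot.dwell(.02); a.append(readout.read_force())
    return np.mean(a,0)
E
python3 - <<'E'
from h import *
np.set_printoptions(precision=4,suppress=True)
h=[np.pi,0,-.044]
d=np.array([np.sin(.044),np.cos(.044),0])
print(favg(),readout.read_eef_pos())
for k in range(6):
    s=.0046+.0007*k
    robot.line_to(np.array([.5235,-.042,.0305])+d*s,h,rate=.01)
    f=favg(); p=readout.read_eef_pos(); print(s,f,p)
    if f[1]<-5: break
print(readout.read_t())
E
```

```text
[ 1.7484 -0.1625 -0.0068] [ 0.523  -0.0373  0.0297]
0.0046 [ 0.103  -0.0136 -1.9385] [ 0.5233 -0.0374  0.0302]
0.0053 [-1.1141 -2.9718 -1.5151] [ 0.5234 -0.0372  0.0303]
0.006 [-1.7642 -5.8595 -0.7888] [ 0.5234 -0.0372  0.0304]
19.0583
```

The stop is confirmed: the tube holds at y=-0.0372 while the reaction grows. I'll relax that to about 2 N and press down in force-watched steps.

```bash
python3 - <<'E'
from h import *
np.set_printoptions(precision=4,suppress=True)
h=[np.pi,0,-.044]
d=np.array([np.sin(.044),np.cos(.044),0]); b=np.array([.5235,-.042,0])+d*.005
z=.0305
while z>.006:
    z-=.001
    robot.line_to(b+[0,0,z],h,rate=.02)
    f=favg(2); p=readout.read_eef_pos(); t=readout.read_wrist_torque(); print(round(z,4),f,p[1:],t[:2])
    F=f[2]+1.95
    if F>21: print('limit');break
    if p[2]<.016 and F>8: print('seat?');break
print(readout.read_t(),readout.read_width())
E
```

```text
0.0295 [-1.6546 -3.1983 -0.3341] [-0.0373  0.0295] [-0.6949  0.2908]
0.0285 [-2.7882 -4.2656  5.0025] [-0.0373  0.0288] [-0.8082  0.5289]
0.0275 [-2.2337 -4.7711  4.3106] [-0.0372  0.0278] [-0.9137  0.4171]
0.0265 [-1.4989 -5.0203  5.5979] [-0.0372  0.0269] [-0.8443  0.4101]
0.0255 [-1.2108 -4.4615  6.6125] [-0.0372  0.0261] [-0.931   0.3747]
0.0245 [-1.8853 -4.9612  7.3345] [-0.0373  0.0253] [-0.9388  0.353 ]
0.0235 [-1.8285 -5.0617  7.5574] [-0.0373  0.0243] [-0.8601  0.2805]
0.0225 [-1.9026 -5.0103  7.7492] [-0.0373  0.0234] [-0.9336  0.2643]
0.0215 [-1.3418 -5.1222  8.8263] [-0.0373  0.0225] [-0.935   0.3503]
0.0205 [-1.1283 -4.689   6.8924] [-0.0373  0.0212] [-1.0056  0.3335]
0.0195 [-2.2624 -4.9383  7.311 ] [-0.0373  0.0202] [-0.9341  0.265 ]
0.0185 [-0.5612 -5.1674  4.331 ] [-0.0373  0.0189] [-1.0019  0.1247]
0.0175 [-0.5299 -4.9675  3.731 ] [-0.0372  0.0177] [-0.9341  0.0029]
0.0165 [-0.2083 -5.2075  4.8633] [-0.0372  0.0168] [-0.9502  0.0803]
0.0155 [-0.2878 -4.7722  5.0523] [-0.0372  0.0158] [-0.9747  0.0902]
0.0145 [-0.3048 -5.4208  3.7432] [-0.0373  0.0147] [-0.9737  0.0539]
0.0135 [-0.7828 -5.5352  2.9014] [-0.0373  0.0136] [-0.9256 -0.0879]
0.0125 [ 0.1396 -4.5674  1.4004] [-0.0372  0.0124] [-0.979  -0.0125]
0.0115 [ 0.2111 -4.8197  1.6256] [-0.0372  0.0113] [-0.9286 -0.0512]
0.0105 [ 0.6191 -4.842  -0.2284] [-0.0372  0.0102] [-0.8722 -0.035 ]
0.0095 [ 0.2193 -5.4729 -0.8076] [-0.0372  0.0091] [-0.9416 -0.1081]
0.0085 [ 1.0394 -4.815  -0.7516] [-0.0373  0.0081] [-0.8701  0.0141]
0.0075 [-2.5428 -5.562   6.5647] [-0.0372  0.0077] [-0.9669  0.5929]
seat?
25.575 0.04122513186291483
```

It snapped past and the force rose again at 0.0077, which is 21 mm below resting: the seat. Now I build up to about 16–17 N and hold.

```bash
python3 - <<'E'
from h import *
np.set_printoptions(precision=4,suppress=True)
h=[np.pi,0,-.044]
d=np.array([np.sin(.044),np.cos(.044),0]); b=np.array([.5235,-.042,0])+d*.005
z=.0075
while z>0:
    z-=.0003
    robot.line_to(b+[0,0,z],h,rate=.01)
    f=favg(4); p=readout.read_eef_pos(); F=f[2]+1.95; print(round(z,4),f,p[2],F)
    if F>16: break
for _ in range(5): print(favg(5)[2]+1.95)
print(readout.read_t(),readout.read_wrist_torque())
shot('side','s7',(220,80,380,200),5);shot('wrist','w7')
E
```

```text
0.0072 [-4.4083 -5.5807  9.9421] 0.007692658034456998 11.892134707074318
0.0069 [-6.1966 -5.0746 13.6918] 0.00767192985648002 15.64180240329011
0.0066 [-7.3366 -5.4978 16.6147] 0.007637323694539101 18.564707196624674
18.34871839312237
18.461925358865027
18.985984073111428
18.667755123745838
18.52059842459254
26.9417 [-0.9928  1.5536 -0.0287]
```

View pics/s7.png

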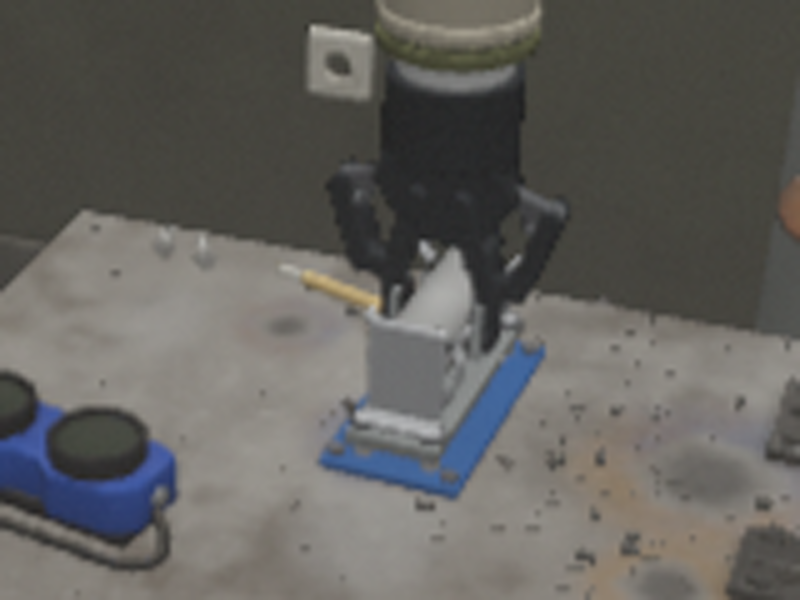

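View pics/w7.png

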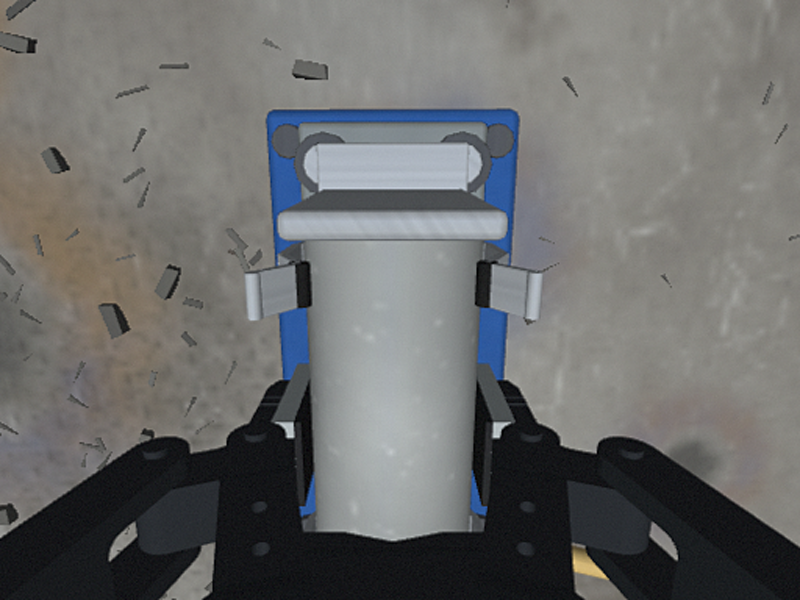

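Pressed at about 18.5 N for roughly a second, with no further sinking. In w7 the black liners of the clip_b jaws (columns 303 and 483) lie against the tube and its end is at the stop. I'll relax the push, let go, back off and inspect.

```bash
python3 - <<'E'
from h import *
np.set_printoptions(precision=4,suppress=True)
h=[np.pi,0,-.044]
d=np.array([np.sin(.044),np.cos(.044),0]); b=np.array([.5235,-.042,0])+d*.0047
robot.line_to(b+[0,0,.0076],h,rate=.01); print(favg())
robot.ungrasp(); robot.dwell(.3); p=readout.read_eef_pos(); print(p,favg(),readout.read_width())
print(robot.line_to(p+[0,0,.06],h,rate=.08,guard=10),favg(),readout.read_eef_pos(),readout.read_t())
shot('wrist','w8')
robot.line_to([.5235,-.038,.2],h,rate=.2); shot('wrist','w9',(190,100,340,230),5)
shot('side','s9',(220,80,380,200),5);shot('scene','sc9',(280,130,440,250),5);print(readout.read_t())
E
```

```text
[-3.8255 -4.4511  6.9994]
[ 0.5237 -0.0373  0.0076] [ 0.0974 -0.2269 -0.2217] 0.08580306604595916
False [ 0.1695 -0.0506 -0.1145] [ 0.5232 -0.0373  0.067 ] 29.3083
30.3167
```

View pics/w8.png

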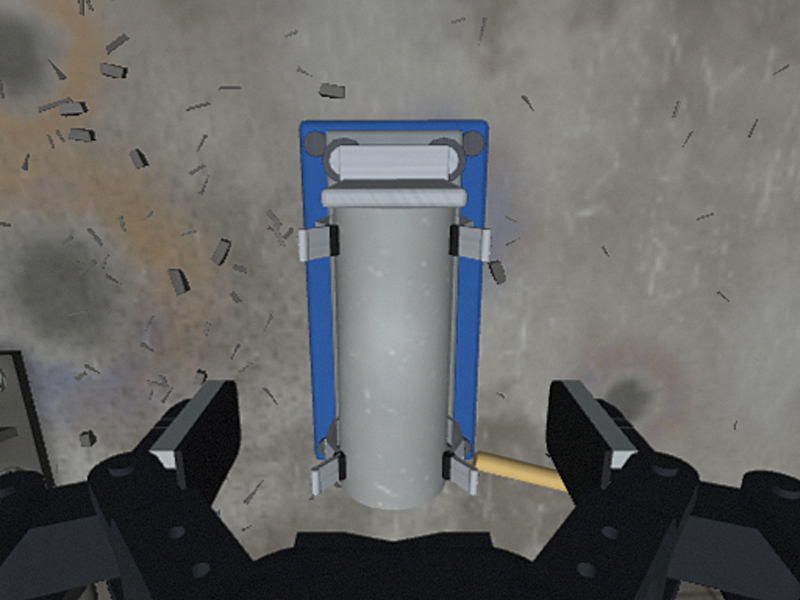

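View pics/w9.png

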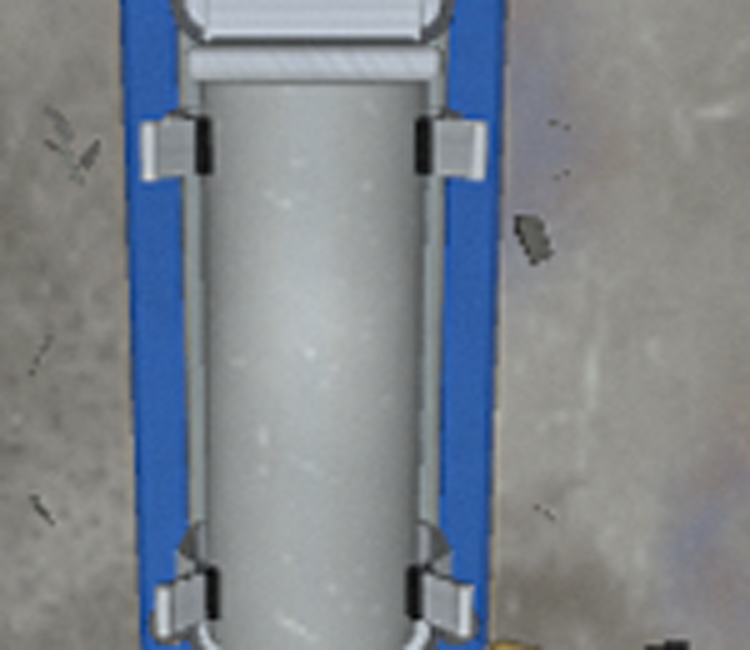

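View pics/s9.png

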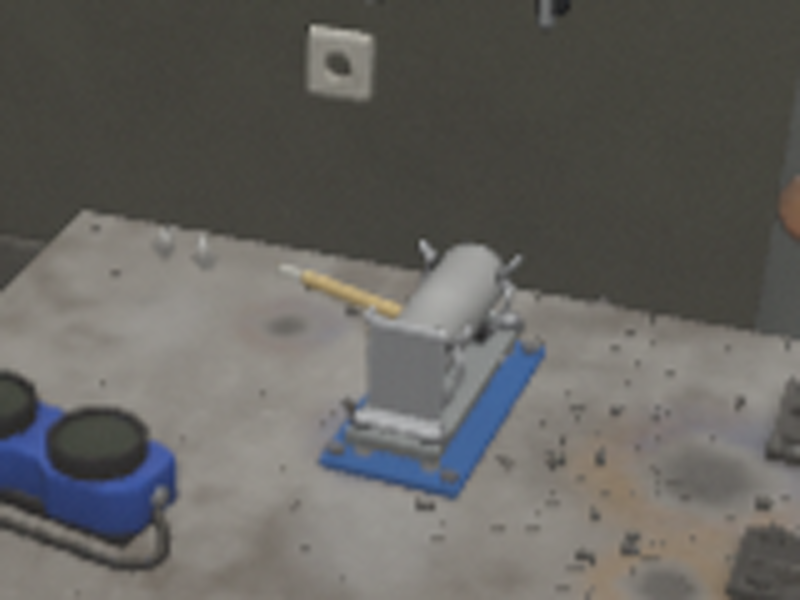

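View pics/sc9.png

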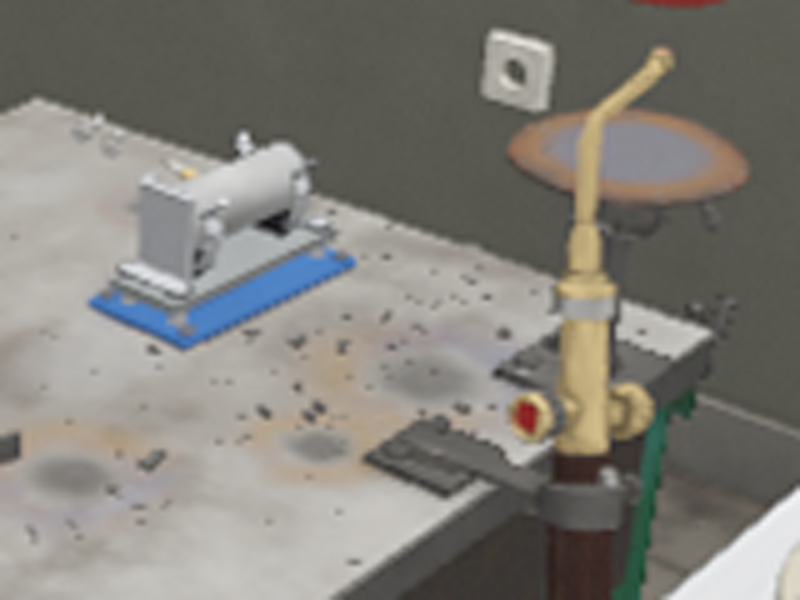

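The tube is home: in w9 it is centred between both jaw pairs (columns 205–425), all four lips lie over it, and its end touches the stop. Handing in.

```bash
python3 - <<'E'
from h import *
print(readout.read_t(),readout.read_force()); job.finish_job()
E
```

```text
30.3167 [ 0.63227027 -0.07463743 -1.29580224]
the job is handed in; nothing more can be done
```

The tube is snapped into both clips, butted against the end stop and released. I handed the job in at about 30 s of the 72 s allowed; no verdict was reported.

- **Fit by feel:** The tube touched the mouths at a reported TCP height of 0.0284 m and seated at 0.0077 m, about 21 mm lower as specified. I held it there at about 18.5 N down for roughly a second. That is above the 15 N you named; with sideways forces the total was about 20.5 N, under the 35 N limit.
- **Last checks:** The final wrist, side and scene pictures show the tube centred and in line, touching the stop, with all four jaws closed over it. Force on the open gripper was near zero. I saw no movement of the goggles; I did not check the flange or the pliers in a final picture, though the arm never went near the pliers.
- **Failed grasp:** On my first attempt the fingers slid up and shut on top of the tube, pushing on it with about 24 N. The tube did not move.
- **TCP disagreement:** The true fingertips sit about 37 mm behind the reported TCP, about 50 mm when open. I confirmed this in the side, scene and wrist views and corrected for it afterwards.
- **Stop check:** The first guarded touch on the stop gave an unclear force reading. I repeated it in small steps and confirmed contact.

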